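# Set a worn LED test slide to its mark from the stop side

## Robot

A 6-joint arm with a two-finger parallel gripper is mounted at the origin on the work surface. World frame = base frame: x ahead of the robot, y to its left, z up, the work surface at z = 0. Lengths are in m, angles in rad, forces in N, time in s.
With the tool pointing down it reaches from about 0.35 to 0.85 m from the base axis. Payload 8.1 kg.
Tool frame: the origin (TCP) lies midway between the tips of the shut fingers; the grasp point (between the pads) lies 19 mm behind it; z points along the fingers, y is the direction in which the jaws open and shut (so a half turn about z gives the same grasp; the last joint's range is limited). The gripper opens to 85 mm and grips with 20 to 120 N. Pads are 22 mm wide; open, the fingers measure 114 mm over their backs; the gripper's body (76 mm by 85 mm) begins 54 mm behind the grasp point. The pads swing forward as they close: fully open they stand 13 mm farther back than shut.
Start: joints at [1.104, 0.13, 1.488, -0, 1.523, -0.085], TCP at [0.224, 0.557, 0.231] pointing down, gripper open.
Joint ranges: [-2.96, 2.96], [-0.89, 2.26], [0.02, 2.5], [-1.34, 4.48], [0, 2.73], [-2.66, 2.66]. Speed limits (rad/s): [2.39, 2.39, 2.79, 3.14, 3.14, 3.14].

## Interface

Orientations are given as a unit quaternion [w, x, y, z].
In Python, from station import robot gives the robot as it stands.
- The arm moves only by the shell command python3 -m pendant 'ROWS'. ROWS is JSON, a list of rows, each an object with "fingers": the finger opening in cm, from 0 to 8.54; "offset": the shift along the world's x, y, z in cm, a list of three; "twist": the turn about the world's z in degrees. In form: [{"fingers": fingers, "offset": [tx, ty, tz], "twist": twist}, ...]. A call has 1 to 12 rows; each row shifts and turns the commanded pose from where the row before left it; what a row does not reach is not made up. A row lasts 1/12 s, in which the tool goes at most 41.7 mm and 7.16 degrees, less where a joint would pass 70% of its speed; a pose out of reach is approached as far as the arm can. A call is refused whole if a number of a shift passes 4.17 or a number of a turn 7.16, either way. A call with a gripper value outside its range is refused whole. The fingers move at their own pace and stop on an object; the grip force is fixed at half the most. Time passes only in rows, so rows that do not move let the fingers close. It gives the time, the measured TCP pose, the force and the opening at its end, in the units of the state.
- robot.state(): the state, without advancing time (a new reading comes with each control period).
- robot.grab_frame(name): name is "scene" or "top" or "wrist"; returns the picture (384x512x3 uint8, red, green, blue); there is no depth.
- robot.camera_params(name): a dict with "fx", "fy", "cx", "cy" (pixels), "R" (3x3) and "t" (3): a world point X has camera coordinates R X + t. Camera axes: x right, y down, z forward; pixel columns grow to the right and rows downward; lengths in m; the calibration is good to about 2 mm. A picture is of the moment at which its call begins: read the wrist's pose just before it. camera_params takes no time and is no camera call; for the wrist camera it gives the pose at the moment of the call.
- robot.close_job(): hands the job in, once; it reports no verdict.
The state is a dict: "time_s": time; "joint_pos": joint angles; "qvel": joint speeds; "joint_torque": joint torques, N m; "tool_pos": TCP position; "ee_rot": TCP orientation; "wrist_force": force on the tool from outside, world axes, zero at the start; "torque": the same for the moment, N m; "gripper_width": opening from 0.0 (shut) to 1.0 (fully open).
Only numpy, scipy, OpenCV 4.12 (cv2) and the standard library are available. Lean on these libraries where they do the work, as an engineer would, in place of code of your own. Each camera call takes 0.05 s, during which the arm holds its last target. There are 200 camera calls.

## Task

Using the crank on the handwheel, wind the LED test slide's carriage past the red mark until you feel it just come up against the stop hidden inside, without forcing it. Then wind back the other way to the red mark, so that the wheel's play is taken up in that direction, finishing with the carriage arrow at the red mark and the yellow dial line at the red dial pointer. Let go, and leave the other things on the bench where they are.

Things in the scene. Friction and masses are not known exactly. Their poses are not given: they have to be found in the camera images.
- test_slide: LED test slide, fixed: bed plate 270 x 320 x 12 mm (x from -90 to 180, y +-160 mm), grey pinion box 160 x 160 mm, 60 mm high, under a flat handwheel; beyond it a carriage on rods. Origin: on the bench under the wheel's axis; x points from wheel to carriage (within 15 deg of away from the robot), y along the carriage's travel, z up. Only pointer, wheel and crank are higher than 65 mm.
- wheel_axis (a point): On the handwheel's vertical axis, at its top face (80 mm high; steel boss to 86). Aluminium disc 124 mm across. Counter-clockwise from above drives the carriage to the slide's +y, clockwise to -y, 10 mm per radian. Worn rack: after each reversal the wheel turns about 0.4 rad freely (0.5 N at the handle) before the carriage follows (3 to 4 N at the handle while moving, little at rest). It stays where it is left.
- handle_middle (a point): Middle of the black crank handle: a vertical cylinder 20 mm across, 46 mm tall (86 to 132 mm above the bench, this point at 109), standing on the wheel 45 mm from its axis, opposite the dial line. It spins freely about its own axis, so it can be held from above and led round in a circle without turning the grip.
- dial_line (a point): Outer end of the yellow zero line on the wheel's black dial face, 60 mm from the wheel's axis, 81 mm above the bench; it turns with the wheel.
- dial_pointer (a point): Tip of the red pointer (74 mm high) fixed beside the wheel, 64 mm from its axis along the slide's +x. When turned clockwise with the play taken up, the dial line is at this pointer exactly when the carriage arrow is at the red mark; the handle is then on the robot's side. The carriage's whole travel is less than one turn, so this happens only once.
- carriage_arrow (a point): Tip of the yellow arrow on the blue carriage (66 x 70 mm, carrying an orange perforated board); it moves along the slide's y. At the start it lies 16 to 38 mm on the -y side of the red mark, with the wheel's play anywhere.
- red_mark (a point): Red mark on the upright scale plate, straight beyond the wheel's axis along the slide's x; the arrow is at it when both have the same y in the slide's frame. The hidden stop is met 7 to 20 mm past it on the +y side, at a place that can only be felt: the resistance rises by about 2 N per mm of handle travel. 2 to 10 N above the running resistance is plenty; 18 N above is forcing it (80 N at the stop).
- multimeter: Red hand multimeter lying on the bench, 75 x 150 x 34 mm, a loose bystander. Origin: centre of its underside.
- part_jar: Small closed jar with a blue lid, 44 mm across, 50 mm tall, standing on the bench to the slide's +y side, a loose bystander. Origin: centre of its underside.
- screwdriver: Screwdriver lying on the bench near the slide, a loose bystander. Origin: centre of its underside.

How it is judged:
By the outcome, as a careful person would: the job done as asked, in the order asked, and still so for the second after the job is handed in, with the robot touching nothing.
It also fails if it takes over 58 s, if anything falls off the work surface, if the arm or the gripper's body presses on something with over 40 N, if the wrist force passes 120 N, or if a joint passes its speed limit or range.

## Working session

There is one attempt and no reset: what is moved stays moved. The work goes in short steps, Python scripts to look and compute and a shell command to move; the robot and the scene stay as the last step left them, time stands still between calls to the robot, and variables do not carry over. Pictures are saved under pics/ and viewed, about 8 in all and at most 12, crops included, and the job is handed in when it is done.

```bash
mkdir -p pics; ls; cat > h.py <<'E'
import numpy as np, cv2
from station import robot
def ray(name,u,v,z,P=None):
    p=P or robot.camera_params(name); R=np.array(p["R"]); t=np.array(p["t"])
    c=-R.T@t; d=R.T@np.array([(u-p["cx"])/p["fx"],(v-p["cy"])/p["fy"],1]); return c+d*(z-c[2])/d[2]
def proj(name,X,P=None):
    p=P or robot.camera_params(name); c=np.array(p["R"])@np.array(X)+np.array(p["t"])
    return np.array([p["fx"]*c[0]/c[2]+p["cx"],p["fy"]*c[1]/c[2]+p["cy"]])
def save(name,f,crop=None,s=1):
    im=robot.grab_frame(name)[...,::-1]
    cv2.imwrite("pics/raw_"+f,im)
    if crop: im=im[crop[1]:crop[3],crop[0]:crop[2]]
    cv2.imwrite("pics/"+f,cv2.resize(im,None,fx=s,fy=s,interpolation=cv2.INTER_CUBIC))
E
python3 - <<'E'
from h import *
a=robot.grab_frame("top"); b=robot.grab_frame("scene")
cv2.imwrite("pics/top0.png",a[...,::-1]); cv2.imwrite("pics/scene0.png",b[...,::-1])
for n in("top","scene"):
    p=robot.camera_params(n); R=np.array(p["R"]);print(n,p["fx"],-R.T@np.array(p["t"]),R.round(3).tolist())
print(robot.state())
E
```

```text
pics
top 448.01661976968745 [ 0.42595494 -0.0539559   1.163936  ] [[-0.006, -1.0, -0.004], [-0.987, 0.006, -0.159], [0.159, 0.003, -0.987]]
scene 462.57130377213014 [1.59393237 0.34685983 1.10405096] [[-0.368, 0.93, -0.004], [0.635, 0.249, -0.731], [-0.679, -0.272, -0.682]]
{'time_s': 0.1, 'joint_pos': array([ 1.10358699e+00,  1.31094863e-01,  1.48918737e+00, -7.11567444e-06,
        1.52301945e+00, -8.54231403e-02]), 'qvel': array([ 0.0005688 , -0.00155332, -0.00335584,  0.00138428,  0.00067469,
       -0.00053587]), 'joint_torque': array([ 1.92819527e-03, -5.70949280e+01, -5.01942587e+01, -1.55639063e-04,
        8.10511352e-03,  2.76962845e-05]), 'tool_pos': array([0.22331158, 0.55634626, 0.23033451]), 'ee_rot': array([-2.29704143e-04,  1.89735606e-01,  9.81834848e-01, -8.23069270e-04]), 'wrist_force': array([-0.5235634 , -0.18882581, -0.07832131]), 'torque': array([-0.049246  ,  0.00906495,  0.01870352]), 'gripper_width': 0.9980907387585295}
```

View pics/top0.png

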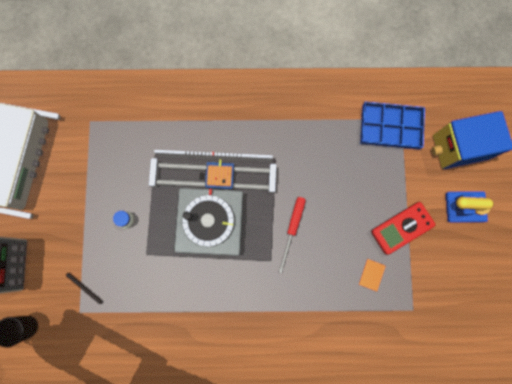

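View pics/scene0.png

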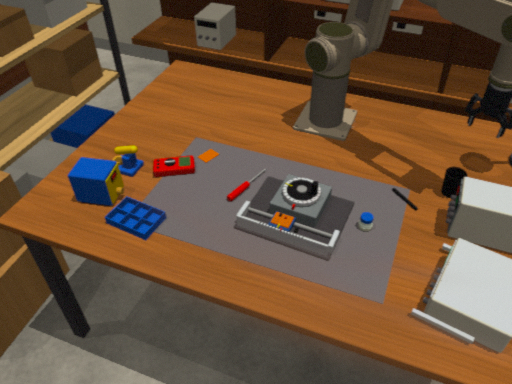

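The top picture shows the wheel at about (208,220), handle at (189,216) (left), yellow dial line at (226,223), red pointer at (211,192), carriage at (220,175), and red mark at (213,153). The jar is at (123,219), and the screwdriver lies to the right. The scene picture agrees.

```bash
python3 - <<'E'
from h import *
im=cv2.imread("pics/top0.png")
c=cv2.resize(im[140:270,110:310],None,fx=4,fy=4,interpolation=cv2.INTER_CUBIC);cv2.imwrite("pics/top0c.png",c)
hsv=cv2.cvtColor(im,cv2.COLOR_BGR2HSV)
def blobs(m,box,t):
    x0,y0,x1,y1=box; n,l,s,ce=cv2.connectedComponentsWithStats(m[y0:y1,x0:x1].astype(np.uint8))
    for i in range(1,n): print(t,s[i][4],s[i][:4]+[x0,y0,0,0],(ce[i]+[x0,y0]).round(1))
H,S,V=[hsv[...,i] for i in range(3)]
box=(140,145,285,265)
blobs((H>20)&(H<35)&(S>120)&(V>90),box,"yel")
blobs(((H<6)|(H>172))&(S>120)&(V>70),box,"red")
E
```

```text
yel 2 [220 161   1   2] [220.  161.5]
yel 2 [219 166   2   1] [219.5 166. ]
yel 4 [223 223   4   1] [224.5 223. ]
red 14 [209 189   3   5] [210.1 191.1]
```

View pics/top0c.png

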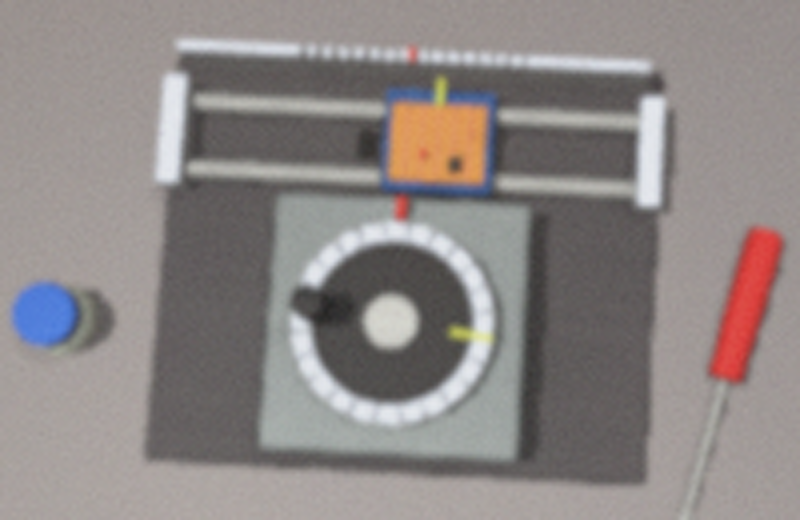

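```bash
python3 - <<'E'
from h import *
f=lambda u,v,z:ray("top",110+(u-1.5)/4,140+(v-1.5)/4,z)
P=dict(boss=f(390,321,.086),ring=f(391,323,.08),ptr=f(402,218,.074),line=f(490,338,.081),handletop=f(306,301,.132),mark=f(412,53,.055),arrow=f(441,80,.055),jar=f(46,315,.05),bl=f(147,459,.012),br=f(644,482,.012))
for k,v in P.items(): print(k,v.round(4))
w=P["boss"]
for k in("ptr","line","handletop"):
    d=P[k]-w; print(k,np.hypot(*d[:2]),np.degrees(np.arctan2(d[1],d[0])))
d=P["br"]-P["bl"]; print("yaw",np.degrees(np.arctan2(d[0],-d[1])), np.hypot(d[0],d[1]))
s=robot.state(); p=robot.camera_params("wrist"); R=np.array(p["R"]);print(R.round(3).tolist(),-R.T@np.array(p["t"])-s["tool_pos"],p["fx"])
E
```

```text
boss [0.5226 0.061  0.086 ]
ring [0.5219 0.0611 0.08  ]
ptr [0.5871 0.0556 0.074 ]
line [0.5124 0.001  0.081 ]
handletop [0.5303 0.1048 0.132 ]
mark [0.6957 0.0522 0.055 ]
arrow [0.6781 0.0336 0.055 ]
jar [0.5309 0.2795 0.05  ]
bl [0.4422 0.2227 0.012 ]
br [ 0.4259 -0.0934  0.012 ]
ptr 0.0646901672243109 -4.81973709665799
line 0.06089650590141713 -99.66169609128946
handletop 0.044468679092859065 79.95211877122122
yaw -2.9566559403306147 0.3165261981559886
[[0.373, 0.928, -0.0], [0.877, -0.353, 0.325], [0.302, -0.121, -0.946]] [-0.07857021  0.03139741  0.14211964] 320.49967539817476
```

```bash
python3 -m pendant '[{"fingers":5,"offset":[2.2,-3.22,0],"twist":-4.87},{"fingers":5,"offset":[2.2,-3.22,0],"twist":-4.87},{"fingers":5,"offset":[2.2,-3.22,0],"twist":-4.87},{"fingers":5,"offset":[2.2,-3.22,0],"twist":-4.87},{"fingers":5,"offset":[2.2,-3.22,0],"twist":-4.87},{"fingers":5,"offset":[2.2,-3.22,0],"twist":-4.87},{"fingers":5,"offset":[2.2,-3.22,0],"twist":-4.87},{"fingers":5,"offset":[2.2,-3.22,0],"twist":-4.87},{"fingers":5,"offset":[2.2,-3.22,0],"twist":-4.87},{"fingers":5,"offset":[2.2,-3.22,0],"twist":-4.87},{"fingers":5,"offset":[2.2,-3.22,0],"twist":-4.87},{"fingers":5,"offset":[2.2,-3.22,0],"twist":-4.87}]'
python3 -m pendant '[{"fingers":5,"offset":[2.2,-3.22,0],"twist":-4.87},{"fingers":5,"offset":[2.2,-3.22,0],"twist":-4.87},{"fingers":5,"offset":[0,0,0],"twist":0},{"fingers":5,"offset":[0,0,0],"twist":0}]'
python3 - <<'E'
from h import *
import json
p=robot.camera_params("wrist"); json.dump({k:np.array(v).tolist() for k,v in p.items()},open("w1.json","w"))
save("wrist","w1.png")
s=robot.state(); print(s["tool_pos"],s["joint_pos"],s["ee_rot"],s["wrist_force"],s["torque"])
E
```

```text
time_s: 1.1
tool_pos: [0.488, 0.1685, 0.231]
ee_rot: [-0.0, 0.646, 0.763, -0.0]
wrist_force: [0.2, -0.1, -0.1]
gripper_width: 0.591
time_s: 1.43
tool_pos: [0.532, 0.104, 0.2306]
ee_rot: [-0.0, 0.709, 0.705, -0.001]
wrist_force: [0.1, 0.9, -0.4]
gripper_width: 0.586
[0.53139782 0.10530358 0.23062182] [ 1.00750172e-01 -2.54638835e-02  1.65076934e+00  3.34060384e-04
  1.51773935e+00  1.03077399e-01] [-5.87840830e-04  7.07935247e-01  7.06276951e-01 -4.57656811e-04] [-0.28752973  0.30786622 -0.42186889] [ 0.0104742  -0.00834952  0.00320697]
```

View pics/w1.png

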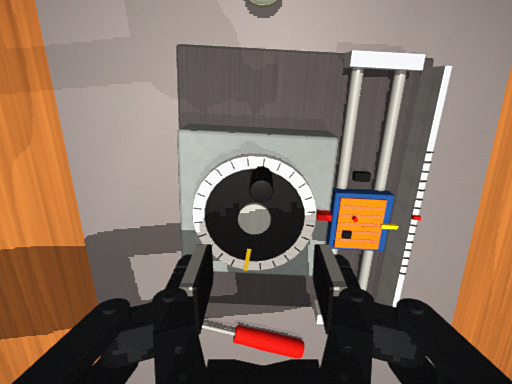

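The wrist picture shows the wheel disc centred near (254,212), its boss at (255,219), the handle top at (262,188), the dial line's end at (247,270), the pointer tip at (316,215), the arrow at (397,227) and the mark at (417,217).

```bash
python3 - <<'E'
from h import *
import json
P=json.load(open("w1.json")); im=cv2.imread("pics/w1.png")
hsv=cv2.cvtColor(im,cv2.COLOR_BGR2HSV);H,S,V=[hsv[...,i] for i in range(3)]
f=lambda u,v,z:ray("wrist",u,v,z,P)
def comp(m,box,n=3):
    x0,y0,x1,y1=box; k,l,s,ce=cv2.connectedComponentsWithStats(m[y0:y1,x0:x1].astype(np.uint8))
    return [(s[i][4],(s[i][:4]+[x0,y0,0,0]).tolist(),(ce[i]+[x0,y0]).round(1)) for i in range(1,k) if s[i][4]>n]
yel=(H>20)&(H<35)&(S>120)&(V>90); red=((H<6)|(H>172))&(S>150)&(V>70)
print("yel",comp(yel,(185,140,430,285))); print("red",comp(red,(310,140,430,285)))
# wheel disc: white ring outer contour -> rectified to z=.08
ring=(V>150)&(S<60); x0,y0,x1,y1=185,145,325,280
ys,xs=np.nonzero(ring[y0:y1,x0:x1]); pts=np.array([f(x+x0,y+y0,.08)[:2] for x,y in zip(xs,ys)])
c=np.array([.523,.061])
pts=pts[np.hypot(*(pts-c).T)<.067]; 
# min enclosing of ring points with r>0.05
q=pts[np.hypot(*(pts-c).T)>.045]; hull=cv2.convexHull((q*1e4).astype(np.float32))[:,0]/1e4
A=np.c_[2*hull,np.ones(len(hull))]; s=np.linalg.lstsq(A,(hull**2).sum(1),rcond=None)[0]; print("ring centre",s[:2],np.sqrt(s[2]+s[:2]@s[:2]))
b=comp((V>110)&(S<60),(235,198,275,240),80); print("boss",b,[f(*x[2],.086) for x in b])
for n,u,v,z in(("handletop",262,188,.132),("line",246,270,.081),("ptr",315.5,215.5,.074),("mark",417,217.5,.055),("arrow",398,227,.055)): print(n,f(u,v,z).round(4))
cv2.imwrite("pics/w1c.png",cv2.resize(im[145:285,180:330],None,fx=4,fy=4))
E
```

```text
yel [(np.int32(88), [381, 223, 17, 7], array([389.2, 226.1])), (np.int32(95), [244, 248, 8, 23], array([247. , 258.9]))]
red [(np.int32(147), [317, 210, 15, 12], array([323.6, 215.5])), (np.int32(41), [411, 215, 10, 6], array([416. , 217.5])), (np.int32(21), [353, 216, 5, 6], array([354.6, 218.6]))]
ring centre [0.52276397 0.06272973] 0.06574128429923554
boss [(np.int32(763), [238, 204, 32, 30], array([253.7, 218.5]))] [array([0.52218157, 0.06191485, 0.086     ])]
handletop [0.5307 0.1083 0.132 ]
line [0.5131 0.0009 0.081 ]
ptr [0.5843 0.0596 0.074 ]
mark [0.697  0.0486 0.055 ]
arrow [0.6781 0.0374 0.055 ]
```

View pics/w1c.png

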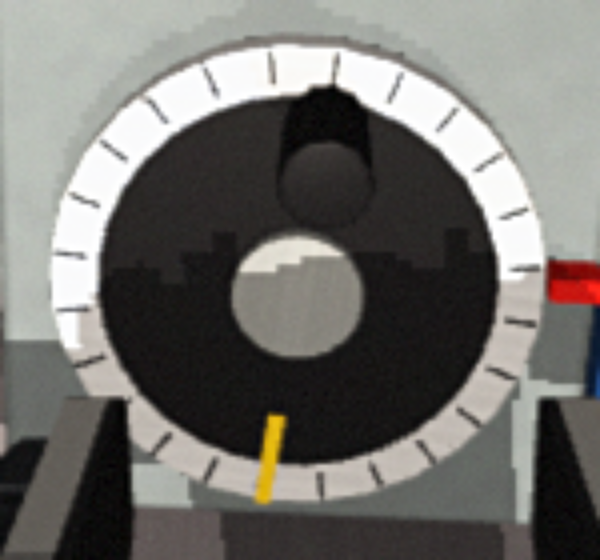

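```bash
cat >> h.py <<'E'
def tri(obs):
    A=[];b=[]
    for p,u,v in obs:
        R=np.array(p["R"]);t=np.array(p["t"]);d=R.T@np.array([(u-p["cx"])/p["fx"],(v-p["cy"])/p["fy"],1]);d/=np.linalg.norm(d);M=np.eye(3)-np.outer(d,d);A.append(M);b.append(M@(-R.T@t))
    x=np.linalg.solve(sum(A),sum(b)); return x,[np.linalg.norm(a@x-c) for a,c in zip(A,b)]
E
python3 - <<'E'
from h import *
import json
W=json.load(open("w1.json"));T=robot.camera_params("top")
for n,w,t in(("boss",(254,219),(390,321)),("ptr",(316,215.5),(402,218)),("line",(245.5,269.5),(490,338)),("handle",(261.3,190.8),(306,301)),("mark",(411,217.5),(412,55)),("arrow",(397.5,227),(441,79))):
    x,e=tri([(W,*w),(T,110+(t[0]-1.5)/4,140+(t[1]-1.5)/4)]); print(n,x.round(4),np.round(e,4))
print(ray("wrist",261.3,190.8,.132,W),ray("wrist",254.2,219,.086,W))
E
```

```text
boss [0.5225 0.0611 0.0855] [0.0001 0.0001]
ptr [0.5872 0.0563 0.0663] [0.001 0.001]
line [0.5125 0.001  0.0802] [0. 0.]
handle [0.5303 0.1052 0.1299] [0.0002 0.0002]
mark [0.6914 0.0508 0.0582] [0.0024 0.0024]
arrow [0.6804 0.0342 0.0483] [0.0002 0.0002]
[0.53009878 0.10599374 0.132     ] [0.52266089 0.0613824  0.086     ]
```

```bash
python3 -m pendant '[{"fingers":5,"offset":[-0.14,0.02,-2.7],"twist":0},{"fingers":5,"offset":[0,0,-2.7],"twist":0},{"fingers":5,"offset":[0,0,-2.7],"twist":0},{"fingers":5,"offset":[0,0,-2.7],"twist":0},{"fingers":5,"offset":[0,0,-1.6],"twist":0},{"fingers":5,"offset":[0,0,-1.0],"twist":0},{"fingers":5,"offset":[0,0,0],"twist":0},{"fingers":1.5,"offset":[0,0,0],"twist":0},{"fingers":1.5,"offset":[0,0,0],"twist":0},{"fingers":1.5,"offset":[0,0,0],"twist":0},{"fingers":1.5,"offset":[0,0,0],"twist":0},{"fingers":1.5,"offset":[0,0,0],"twist":0}]'
```

```text
time_s: 2.48
tool_pos: [0.5316, 0.1066, 0.0994]
ee_rot: [0.001, 0.707, 0.707, 0.002]
wrist_force: [0.1, 1.8, 6.0]
gripper_width: 0.215
```

```bash
cat > arc.py <<'E'
import sys,numpy as np
a,st,n=map(float,sys.argv[1:4]); n=int(n); ph=np.radians(a+st*np.arange(n+1))
p=4.5*np.c_[np.cos(ph),np.sin(ph)]; q=np.round(p-p[0],2); d=np.diff(q,axis=0)
for x in d: print("[%.2f,%.2f]"%tuple(x))
E
python3 arc.py 80.4 6 24
cat > st.py <<'E'
from h import *
import sys
s=robot.state(); C=np.array([.5225+.001,.0613+.0005]); d=s["tool_pos"][:2]-C; ph=np.arctan2(d[1],d[0]); t=np.array([-np.sin(ph),np.cos(ph)]); r=np.array([np.cos(ph),np.sin(ph)])
F=s["wrist_force"]; print("t",round(s["time_s"],2),"pos",s["tool_pos"].round(4),"phi",round(np.degrees(ph)%360,1),"theta",round(np.degrees(ph)%360-176.5,1),"R",np.hypot(*d).round(4),"Ft",round(F[:2]@t,2),"Fr",round(F[:2]@r,2),"Fz",F[2].round(1),"w",s["gripper_width"].round(3))
E
```

```text
[-0.47,0.05]
[-0.47,0.01]
[-0.47,-0.05]
[-0.46,-0.09]
[-0.45,-0.14]
[-0.43,-0.19]
[-0.41,-0.23]
[-0.39,-0.27]
[-0.35,-0.31]
[-0.32,-0.35]
[-0.28,-0.38]
[-0.24,-0.40]
[-0.19,-0.43]
[-0.15,-0.45]
[-0.11,-0.46]
[-0.05,-0.46]
[-0.01,-0.48]
[0.05,-0.46]
[0.09,-0.47]
[0.14,-0.45]
[0.19,-0.43]
[0.23,-0.41]
[0.27,-0.38]
[0.31,-0.36]
```

```bash
python3 st.py
```

```text
Traceback (most recent call last):
  File "st.py", line 4, in <module>
    F=s["wrist_force"]; print("t",round(s["time_s"],2),"pos",s["tool_pos"].round(4),"phi",round(np.degrees(ph)%360,1),"theta",round(np.degrees(ph)%360-176.5,1),"R",np.hypot(*d).round(4),"Ft",round(F[:2]@t,2),"Fr",round(F[:2]@r,2),"Fz",F[2].round(1),"w",s["gripper_width"].round(3))
                                                                                                                                                                                                                                                             ^^^^^^^^^^^^^^^^^^^^^^^^
AttributeError: 'float' object has no attribute 'round'
```

```bash
sed -i 's/s\["gripper_width"\].round(3)/round(s["gripper_width"],3)/' st.py; python3 st.py; python3 -m pendant '[{"fingers":1.5,"offset":[0,0,0.2],"twist":0},{"fingers":1.5,"offset":[-0.47,0.05,0],"twist":0},{"fingers":1.5,"offset":[-0.47,0.01,0],"twist":0},{"fingers":1.5,"offset":[-0.47,-0.05,0],"twist":0},{"fingers":1.5,"offset":[-0.46,-0.09,0],"twist":0},{"fingers":1.5,"offset":[-0.45,-0.14,0],"twist":0},{"fingers":1.5,"offset":[-0.43,-0.19,0],"twist":0},{"fingers":1.5,"offset":[-0.41,-0.23,0],"twist":0},{"fingers":1.5,"offset":[-0.39,-0.27,0],"twist":0},{"fingers":1.5,"offset":[-0.35,-0.31,0],"twist":0},{"fingers":1.5,"offset":[-0.32,-0.35,0],"twist":0},{"fingers":1.5,"offset":[0,0,0],"twist":0}]' >/dev/null; python3 st.py
```

```text
t 2.48 pos [0.5316 0.1066 0.0994] phi 79.7 theta -96.8 R 0.0455 Ft 0.25 Fr 1.74 Fz 6.0 w 0.215
t 3.48 pos [0.4873 0.0895 0.0994] phi 142.6 theta -33.9 R 0.0456 Ft 0.44 Fr 2.06 Fz 2.5 w 0.215
```

```bash
python3 -m pendant '[{"fingers":1.5,"offset":[-0.28,-0.38,0.05],"twist":0},{"fingers":1.5,"offset":[-0.24,-0.40,0],"twist":0},{"fingers":1.5,"offset":[-0.19,-0.43,0],"twist":0},{"fingers":1.5,"offset":[-0.15,-0.45,0],"twist":0},{"fingers":1.5,"offset":[-0.11,-0.46,0],"twist":0},{"fingers":1.5,"offset":[-0.05,-0.46,0],"twist":0},{"fingers":1.5,"offset":[-0.01,-0.48,0],"twist":0},{"fingers":1.5,"offset":[0.05,-0.46,0],"twist":0},{"fingers":1.5,"offset":[0.09,-0.47,0],"twist":0},{"fingers":1.5,"offset":[0.14,-0.45,0],"twist":0},{"fingers":1.5,"offset":[0.19,-0.43,0],"twist":0}]' >/dev/null; python3 st.py; python3 arc.py 206.4 3 32; sleep 0
```

```text
t 4.4 pos [0.4826 0.042  0.0995] phi 205.8 theta 29.3 R 0.0455 Ft -3.35 Fr -8.82 Fz -6.8 w 0.219
[0.11,-0.21]
[0.12,-0.20]
[0.13,-0.20]
[0.14,-0.18]
[0.16,-0.19]
[0.16,-0.17]
[0.16,-0.16]
[0.18,-0.16]
[0.19,-0.14]
[0.19,-0.14]
[0.20,-0.12]
[0.21,-0.12]
[0.21,-0.10]
[0.21,-0.09]
[0.23,-0.08]
[0.22,-0.07]
[0.23,-0.06]
[0.23,-0.05]
[0.23,-0.03]
[0.24,-0.02]
[0.23,-0.01]
[0.24,0.00]
[0.23,0.02]
[0.24,0.03]
[0.23,0.04]
[0.23,0.05]
[0.23,0.07]
[0.22,0.07]
[0.22,0.09]
[0.21,0.10]
[0.21,0.11]
[0.20,0.12]
```

```bash
python3 -m pendant '[{"fingers":1.5,"offset":[0,0,0.1],"twist":0},{"fingers":1.5,"offset":[0,0,0],"twist":0}]' >/dev/null; python3 st.py;  python3 -m pendant '[{"fingers":1.5,"offset":[0.17,-0.20,0],"twist":0},{"fingers":1.5,"offset":[0.16,-0.20,0],"twist":0},{"fingers":1.5,"offset":[0.13,-0.20,0],"twist":0},{"fingers":1.5,"offset":[0.14,-0.18,0],"twist":0}]' >/dev/null; python3 st.py;  python3 -m pendant '[{"fingers":1.5,"offset":[0,0,0],"twist":0}]' >/dev/null; python3 st.py
```

```text
t 4.57 pos [0.4826 0.0419 0.0996] phi 205.9 theta 29.4 R 0.0455 Ft -0.54 Fr -11.45 Fz -15.0 w 0.216
t 4.9 pos [0.4874 0.0346 0.0996] phi 217.1 theta 40.6 R 0.0452 Ft -3.19 Fr -6.85 Fz -8.6 w 0.214
t 4.98 pos [0.4876 0.0343 0.0995] phi 217.5 theta 41.0 R 0.0452 Ft -0.94 Fr -8.01 Fz -10.4 w 0.218
```

```bash
cat >> st.py <<'E'
if len(sys.argv)>1: sys.exit(1 if F[:2]@t< -float(sys.argv[1]) else 0)
E
python3 -m pendant '[{"fingers":1.5,"offset":[0.22,-0.15,-0.1],"twist":0},{"fingers":1.5,"offset":[0.22,-0.14,-0.05],"twist":0},{"fingers":1.5,"offset":[0.20,-0.13,0],"twist":0},{"fingers":1.5,"offset":[0.18,-0.14,0],"twist":0}]' >/dev/null; python3 st.py;  python3 -m pendant '[{"fingers":1.5,"offset":[0,0,0],"twist":0}]' >/dev/null; python3 st.py; python3 arc.py 229.5 1.6 50 | paste -sd' '
```

```text
t 5.32 pos [0.4954 0.0272 0.0994] phi 231.0 theta 54.5 R 0.0446 Ft -2.18 Fr 5.25 Fz 5.4 w 0.216
t 5.4 pos [0.4958 0.0269 0.0994] phi 231.5 theta 55.0 R 0.0446 Ft -1.83 Fr 5.01 Fz 4.3 w 0.213
[0.10,-0.08] [0.10,-0.08] [0.10,-0.07] [0.10,-0.07] [0.10,-0.07] [0.11,-0.07] [0.11,-0.06] [0.11,-0.06] [0.11,-0.06] [0.12,-0.05] [0.11,-0.05] [0.12,-0.05] [0.12,-0.04] [0.11,-0.05] [0.12,-0.03] [0.13,-0.04] [0.12,-0.03] [0.12,-0.02] [0.12,-0.03] [0.13,-0.02] [0.12,-0.02] [0.13,-0.01] [0.12,-0.01] [0.13,-0.01] [0.12,0.00] [0.13,0.00] [0.12,0.01] [0.13,0.00] [0.13,0.02] [0.12,0.01] [0.12,0.02] [0.13,0.02] [0.12,0.03] [0.12,0.02] [0.13,0.04] [0.12,0.03] [0.12,0.04] [0.11,0.04] [0.12,0.05] [0.12,0.05] [0.11,0.05] [0.11,0.05] [0.12,0.06] [0.11,0.06] [0.10,0.06] [0.11,0.07] [0.10,0.07] [0.11,0.08] [0.10,0.07] [0.09,0.08]
```

```bash
g(){ python3 st.py 5.8; }
python3 -m pendant '[{"fingers":1.5,"offset":[0.08,-0.11,0],"twist":0},{"fingers":1.5,"offset":[0.09,-0.10,0],"twist":0},{"fingers":1.5,"offset":[0.10,-0.07,0],"twist":0}]' >/dev/null; g &&
python3 -m pendant '[{"fingers":1.5,"offset":[0.10,-0.07,0],"twist":0},{"fingers":1.5,"offset":[0.10,-0.07,0],"twist":0}]' >/dev/null; g &&
python3 -m pendant '[{"fingers":1.5,"offset":[0.11,-0.07,0],"twist":0},{"fingers":1.5,"offset":[0.11,-0.06,0],"twist":0}]' >/dev/null && g &&
python3 -m pendant '[{"fingers":1.5,"offset":[0.11,-0.06,0],"twist":0},{"fingers":1.5,"offset":[0.11,-0.06,0],"twist":0}]' >/dev/null && g &&
python3 -m pendant '[{"fingers":1.5,"offset":[0.12,-0.05,0],"twist":0},{"fingers":1.5,"offset":[0.11,-0.05,0],"twist":0}]' >/dev/null && g
```

```text
t 5.65 pos [0.4987 0.0248 0.0994] phi 236.2 theta 59.7 R 0.0446 Ft -2.84 Fr 5.47 Fz 6.3 w 0.214
t 5.82 pos [0.5008 0.0234 0.0994] phi 239.4 theta 62.9 R 0.0445 Ft -2.11 Fr 4.27 Fz 4.6 w 0.215
t 5.98 pos [0.5031 0.0222 0.0994] phi 242.8 theta 66.3 R 0.0445 Ft -3.13 Fr 4.54 Fz 6.1 w 0.219
t 6.15 pos [0.5055 0.0211 0.0994] phi 246.1 theta 69.6 R 0.0445 Ft -3.04 Fr 4.79 Fz 4.5 w 0.214
t 6.32 pos [0.5079 0.0202 0.0994] phi 249.5 theta 73.0 R 0.0444 Ft -2.96 Fr 3.79 Fz 4.7 w 0.219
```

```bash
g(){ python3 st.py 5.8; }
python3 -m pendant '[{"fingers":1.5,"offset":[0.12,-0.06,0],"twist":0},{"fingers":1.5,"offset":[0.12,-0.06,0],"twist":0}]' >/dev/null && g &&
python3 -m pendant '[{"fingers":1.5,"offset":[0.11,-0.05,0],"twist":0},{"fingers":1.5,"offset":[0.12,-0.04,0],"twist":0}]' >/dev/null && g &&
python3 -m pendant '[{"fingers":1.5,"offset":[0.13,-0.04,0],"twist":0},{"fingers":1.5,"offset":[0.12,-0.03,0],"twist":0}]' >/dev/null && g &&
python3 -m pendant '[{"fingers":1.5,"offset":[0.12,-0.02,0],"twist":0},{"fingers":1.5,"offset":[0.12,-0.03,0],"twist":0}]' >/dev/null && g &&
python3 -m pendant '[{"fingers":1.5,"offset":[0.13,-0.02,0],"twist":0},{"fingers":1.5,"offset":[0.12,-0.02,0],"twist":0}]' >/dev/null && g &&
python3 -m pendant '[{"fingers":1.5,"offset":[0.13,-0.01,0],"twist":0},{"fingers":1.5,"offset":[0.12,-0.01,0],"twist":0}]' >/dev/null && g &&
python3 -m pendant '[{"fingers":1.5,"offset":[0.13,-0.01,0],"twist":0},{"fingers":1.5,"offset":[0.12,0,0],"twist":0}]' >/dev/null && g
```

```text
t 6.48 pos [0.5105 0.0193 0.0994] phi 253.0 theta 76.5 R 0.0445 Ft -3.04 Fr 2.16 Fz 5.2 w 0.213
t 6.65 pos [0.5128 0.0186 0.0994] phi 256.1 theta 79.6 R 0.0445 Ft -3.72 Fr 1.52 Fz 4.2 w 0.212
t 6.82 pos [0.5154 0.0181 0.0994] phi 259.5 theta 83.0 R 0.0445 Ft -3.5 Fr 0.53 Fz 4.3 w 0.216
t 6.98 pos [0.5178 0.0176 0.0994] phi 262.6 theta 86.1 R 0.0445 Ft -3.4 Fr -0.72 Fz 5.3 w 0.219
t 7.15 pos [0.5202 0.0173 0.0993] phi 265.8 theta 89.3 R 0.0446 Ft -3.29 Fr -1.27 Fz 5.4 w 0.215
t 7.32 pos [0.5227 0.0172 0.0993] phi 269.0 theta 92.5 R 0.0446 Ft -3.24 Fr -2.32 Fz 6.7 w 0.21
t 7.48 pos [0.5251 0.0172 0.0993] phi 272.1 theta 95.6 R 0.0446 Ft -2.66 Fr -3.45 Fz 5.8 w 0.209
```

```bash
g(){ python3 st.py 5.8; }
python3 -m pendant '[{"fingers":1.5,"offset":[0.13,0.02,0],"twist":0},{"fingers":1.5,"offset":[0.12,0.03,0],"twist":0}]' >/dev/null && g &&
python3 -m pendant '[{"fingers":1.5,"offset":[0.13,0.02,0],"twist":0},{"fingers":1.5,"offset":[0.13,0.03,0],"twist":0}]' >/dev/null && g &&
python3 -m pendant '[{"fingers":1.5,"offset":[0.12,0.02,0],"twist":0},{"fingers":1.5,"offset":[0.12,0.03,0],"twist":0}]' >/dev/null && g &&
python3 -m pendant '[{"fingers":1.5,"offset":[0.13,0.03,0],"twist":0},{"fingers":1.5,"offset":[0.12,0.03,0],"twist":0}]' >/dev/null && g &&
python3 -m pendant '[{"fingers":1.5,"offset":[0.12,0.03,0],"twist":0},{"fingers":1.5,"offset":[0.13,0.04,0],"twist":0}]' >/dev/null && g &&
python3 -m pendant '[{"fingers":1.5,"offset":[0.12,0.04,0],"twist":0},{"fingers":1.5,"offset":[0.12,0.04,0],"twist":0}]' >/dev/null && g &&
python3 -m pendant '[{"fingers":1.5,"offset":[0.11,0.05,0],"twist":0},{"fingers":1.5,"offset":[0.12,0.05,0],"twist":0}]' >/dev/null && g
```

```text
t 7.65 pos [0.5277 0.0175 0.0994] phi 275.4 theta 98.9 R 0.0445 Ft -3.9 Fr -2.24 Fz 5.3 w 0.216
t 7.82 pos [0.5303 0.0178 0.0994] phi 278.8 theta 102.3 R 0.0445 Ft -2.62 Fr -0.98 Fz 5.7 w 0.216
t 7.98 pos [0.5327 0.0183 0.0993] phi 281.9 theta 105.4 R 0.0445 Ft -3.02 Fr -0.88 Fz 5.4 w 0.219
t 8.15 pos [0.5351 0.0189 0.0993] phi 285.2 theta 108.7 R 0.0445 Ft -3.77 Fr -2.28 Fz 5.7 w 0.215
t 8.32 pos [0.5376 0.0196 0.0994] phi 288.5 theta 112.0 R 0.0445 Ft -2.4 Fr -2.27 Fz 5.7 w 0.216
t 8.48 pos [0.54   0.0205 0.0993] phi 291.7 theta 115.2 R 0.0445 Ft -2.3 Fr -2.0 Fz 6.5 w 0.216
t 8.65 pos [0.5422 0.0214 0.0993] phi 294.9 theta 118.4 R 0.0445 Ft -2.62 Fr -2.5 Fz 6.1 w 0.215
```

```bash
g(){ python3 st.py 5.8; }
python3 -m pendant '[{"fingers":1.5,"offset":[0.11,0.06,0],"twist":0},{"fingers":1.5,"offset":[0.11,0.06,0],"twist":0}]' >/dev/null && g &&
python3 -m pendant '[{"fingers":1.5,"offset":[0.11,0.06,0],"twist":0},{"fingers":1.5,"offset":[0.11,0.07,0],"twist":0}]' >/dev/null && g &&
python3 -m pendant '[{"fingers":1.5,"offset":[0.10,0.07,0],"twist":0},{"fingers":1.5,"offset":[0.11,0.07,0],"twist":0}]' >/dev/null && g &&
python3 -m pendant '[{"fingers":1.5,"offset":[0.10,0.07,0],"twist":0},{"fingers":1.5,"offset":[0.10,0.08,0],"twist":0}]' >/dev/null && g &&
python3 -m pendant '[{"fingers":1.5,"offset":[0.10,0.08,0],"twist":0},{"fingers":1.5,"offset":[0.10,0.08,0],"twist":0}]' >/dev/null && g &&
python3 -m pendant '[{"fingers":1.5,"offset":[0.09,0.08,0],"twist":0},{"fingers":1.5,"offset":[0.09,0.09,0],"twist":0}]' >/dev/null && g
```

```text
t 8.82 pos [0.544  0.0223 0.0993] phi 297.4 theta 120.9 R 0.0445 Ft -7.08 Fr -2.55 Fz 8.9 w 0.217
```

```bash
python3 -m pendant '[{"fingers":1.5,"offset":[0.06,0.03,0],"twist":0}]' >/dev/null; python3 st.py;python3 -m pendant '[{"fingers":1.5,"offset":[0,0,0],"twist":0}]' >/dev/null; python3 st.py; python3 arc.py 298 -6 15 | paste -sd' ';  python3 arc.py 208 -3 12 | paste -sd' '
```

```text
t 8.9 pos [0.5443 0.0224 0.0993] phi 297.8 theta 121.3 R 0.0445 Ft -9.52 Fr -2.99 Fz 9.3 w 0.211
t 8.98 pos [0.5442 0.0224 0.0993] phi 297.8 theta 121.3 R 0.0445 Ft -8.17 Fr -3.27 Fz 9.9 w 0.214
[-0.43,-0.20] [-0.44,-0.15] [-0.46,-0.11] [-0.47,-0.06] [-0.47,0.00] [-0.47,0.04] [-0.46,0.09] [-0.45,0.13] [-0.44,0.19] [-0.41,0.23] [-0.38,0.27] [-0.36,0.31] [-0.32,0.34] [-0.28,0.38] [-0.25,0.40]
[-0.11,0.21] [-0.09,0.22] [-0.08,0.22] [-0.07,0.22] [-0.06,0.23] [-0.05,0.23] [-0.03,0.23] [-0.03,0.24] [-0.01,0.23] [0.01,0.24] [0.01,0.23] [0.03,0.24]
```

```bash
python3 -m pendant '[{"fingers":1.5,"offset":[-0.23,-0.11,-0.1],"twist":0},{"fingers":1.5,"offset":[-0.43,-0.20,0],"twist":0},{"fingers":1.5,"offset":[-0.44,-0.15,0],"twist":0},{"fingers":1.5,"offset":[-0.46,-0.11,0],"twist":0},{"fingers":1.5,"offset":[-0.47,-0.06,0],"twist":0},{"fingers":1.5,"offset":[-0.47,0.00,0],"twist":0},{"fingers":1.5,"offset":[-0.47,0.04,0],"twist":0}]' >/dev/null; python3 st.py; python3 - <<'E'
import numpy as np
h=np.array([[.5316,.1066],[.4873,.0895],[.5008,.0234],[.5105,.0193],[.5178,.0176],[.5303,.0178],[.544,.0223]])
A=np.c_[2*h,np.ones(len(h))];s=np.linalg.lstsq(A,(h**2).sum(1),rcond=None)[0];print(s[:2],np.sqrt(s[2]+s[:2]@s[:2]))
E
```

```text
t 9.57 pos [0.517  0.0175 0.0993] phi 261.7 theta 85.2 R 0.0448 Ft 2.31 Fr -4.28 Fz 3.9 w 0.212
[0.52334384 0.06236364] 0.04505074529997573
```

```bash
python3 -m pendant '[{"fingers":1.5,"offset":[-0.46,0.13,0],"twist":0},{"fingers":1.5,"offset":[-0.45,0.13,0],"twist":0},{"fingers":1.5,"offset":[-0.44,0.19,0],"twist":0},{"fingers":1.5,"offset":[-0.41,0.23,0],"twist":0},{"fingers":1.5,"offset":[-0.38,0.27,0],"twist":0},{"fingers":1.5,"offset":[-0.36,0.31,0],"twist":0},{"fingers":1.5,"offset":[-0.32,0.34,0],"twist":0},{"fingers":1.5,"offset":[-0.28,0.38,0],"twist":0},{"fingers":1.5,"offset":[-0.25,0.40,0],"twist":0},{"fingers":1.5,"offset":[0,0,0],"twist":0}]' >/dev/null; sed -i 's/C=np.array(.*61*3+.0005\])/C=np.array([.5233,.0624])/' st.py; python3 st.py
```

```text
t 10.4 pos [0.483  0.0413 0.0993] phi 207.6 theta 31.1 R 0.0455 Ft -1.36 Fr -3.69 Fz 6.2 w 0.212
```

```bash
python3 -m pendant '[{"fingers":1.5,"offset":[-0.09,0.21,0],"twist":0},{"fingers":1.5,"offset":[-0.08,0.22,0],"twist":0},{"fingers":1.5,"offset":[-0.07,0.22,0],"twist":0},{"fingers":1.5,"offset":[-0.07,0.22,0],"twist":0},{"fingers":1.5,"offset":[-0.06,0.23,0],"twist":0},{"fingers":1.5,"offset":[-0.05,0.23,0],"twist":0},{"fingers":1.5,"offset":[0,0,0],"twist":0}]' >/dev/null;  python3 st.py
python3 - <<'E'
from h import *
import json
p=robot.camera_params("wrist"); json.dump({k:np.array(v).tolist() for k,v in p.items()},open("w2.json","w"))
w=robot.grab_frame("wrist")[...,::-1]; t=robot.grab_frame("top")[...,::-1]
cv2.imwrite("pics/raw_w2.png",w);cv2.imwrite("pics/raw_t2.png",t)
cv2.imwrite("pics/both2.png",np.hstack([w,cv2.resize(t[140:268,150:246],(288,384),interpolation=cv2.INTER_CUBIC)]))
E
```

```text
t 10.98 pos [0.4787 0.0538 0.0993] phi 190.9 theta 14.4 R 0.0454 Ft 0.96 Fr -0.96 Fz 7.2 w 0.217
```

View pics/both2.png

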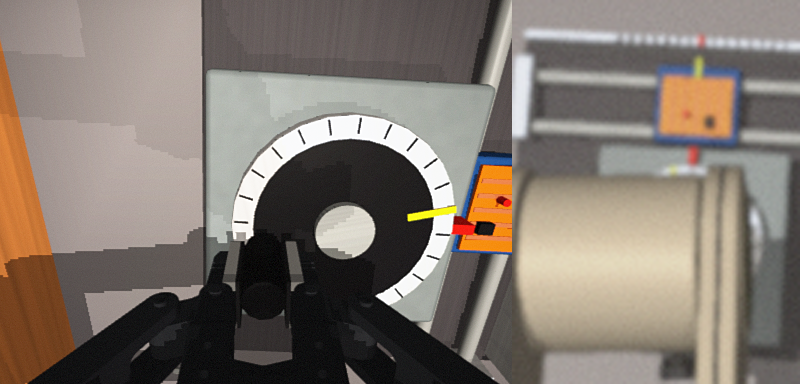

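The picture shows the dial line ending at (456,210), the red pointer tip near (453,226) and the boss at (345,231). The carriage arrow is just short of the mark in the top view.

```bash
cat > ang.py <<'E'
from h import *
import json,sys
def meas(tag,box,bossbox):
    P=json.load(open(tag+".json")); im=cv2.imread("pics/raw_"+tag+".png"); hsv=cv2.cvtColor(im,cv2.COLOR_BGR2HSV);H,S,V=[hsv[...,i].astype(int) for i in range(3)]
    f=lambda u,v,z:ray("wrist",u,v,z,P)[:2]
    x0,y0,x1,y1=bossbox; n,l,s,ce=cv2.connectedComponentsWithStats(((V>100)&(S<60))[y0:y1,x0:x1].astype(np.uint8)); i=1+np.argmax(s[1:,4]); bp=ce[i]+[x0,y0]; C=f(*bp,.086)
    x0,y0,x1,y1=box; a=lambda m,z:np.array([f(x+x0,y+y0,z) for y,x in zip(*np.nonzero(m[y0:y1,x0:x1]))])-C
    A=lambda q:np.degrees(np.arctan2(q[:,1],q[:,0]))
    L=a((H>20)&(H<35)&(S>120)&(V>90),.081); R=a(((H<6)|(H>172))&(S>150)&(V>70),.074)
    L=L[np.hypot(*L.T)<.066]; R=R[(np.hypot(*R.T)>.06)&(np.hypot(*R.T)<.076)]
    lo=L[np.hypot(*L.T)>.05]; rt=R[np.hypot(*R.T)<R_lim]
    u=np.linalg.svd(L-L.mean(0))[2][0]; 
    print("boss px",bp,s[i][4],"C",C,"line ang mean",A(L).mean(),"outer",A(lo).mean(),"axis",np.degrees(np.arctan(u[1]/u[0])),"rmax",np.hypot(*L.T).max(),len(L)," ptr ang all",A(R).mean(),"tip",A(rt).mean(),"rmin",np.hypot(*R.T).min(),len(R))
R_lim=.068
if __name__=="__main__": meas(sys.argv[1],eval(sys.argv[2]),eval(sys.argv[3]))
E
python3 ang.py w2 "(400,195,490,245)" "(310,195,380,265)"
python3 ang.py w1 "(230,200,345,280)" "(235,198,275,240)"
```

```text
boss px [344.89167975 231.68681319] 2548 C [0.5220924  0.06157762] line ang mean 10.180760216740099 outer 10.437931054396934 axis 11.611306743095303 rmax 0.06141827040368753 374  ptr ang all -1.8353703985326912 tip -1.054594649444806 rmin 0.06486067024807236 301
boss px [253.76129032 218.4916129 ] 775 C [0.52224136 0.06192344] line ang mean -99.29235366395011 outer -99.44495155523558 axis 79.86170982302352 rmax 0.06203445967423664 95  ptr ang all -1.6901214272717435 tip -1.3717516260825506 rmin 0.06337128377170803 129
```

```bash
python3 - <<'E'
from h import *
import json
W=json.load(open("w2.json"))
im=cv2.cvtColor(cv2.imread("pics/raw_w2.png"),cv2.COLOR_BGR2GRAY).astype(float); im=cv2.GaussianBlur(im,(0,0),1)
# top edge of box: strongest rise per column
us=np.arange(225,480,5); p=[]
for u in us:
    g=np.diff(im[60:100,u]); p.append(ray("wrist",u,60.5+g.argmax(),.06,W)[:2])
p=np.array(p); k=np.polyfit(p[:,0],p[:,1],1); r=p[:,1]-np.polyval(k,p[:,0]); ok=abs(r)<.001; k=np.polyfit(p[ok,0],p[ok,1],1); print("yaw box",np.degrees(np.arctan(k[0])),ok.sum())
# top image, original: scale plate top edge and bed front edge
T=robot.camera_params("top"); g0=cv2.GaussianBlur(cv2.cvtColor(cv2.imread("pics/top0.png"),cv2.COLOR_BGR2GRAY).astype(float),(0,0),.8)
def edge(us,v0,v1,sgn,z):
    q=np.array([ray("top",u,v0+.5+(sgn*np.diff(g0[v0:v1,u])).argmax(),z,T)[:2] for u in us]); k=np.polyfit(q[:,1],q[:,0],1); r=q[:,0]-np.polyval(k,q[:,1]); ok=abs(r)<.003; k=np.polyfit(q[ok,1],q[ok,0],1); return -np.degrees(np.arctan(k[0])),ok.sum(),len(us)
print("bed front",edge(range(150,268),250,266,1,.012)); print("scale",edge(list(range(157,183))+list(range(245,270)),146,162,1,.055)); print("box front",edge(range(178,238),247,258,-1,.06))
E
```

```text
yaw box -3.203731328427692 51
bed front (np.float64(-3.188644539520903), np.int64(118), 118)
scale (np.float64(-3.220034600342885), np.int64(51), 51)
box front (np.float64(-3.4464980099424425), np.int64(60), 60)
```

```bash
python3 -m pendant '[{"fingers":1.5,"offset":[-0.02,0.22,-0.05],"twist":0},{"fingers":1.5,"offset":[-0.02,0.22,0],"twist":0},{"fingers":1.5,"offset":[-0.02,0.22,0],"twist":0},{"fingers":1.5,"offset":[0,0.18,0],"twist":0},{"fingers":1.5,"offset":[0,0,0],"twist":0},{"fingers":1.5,"offset":[0,0,0],"twist":0}]' >/dev/null;  python3 st.py
python3 - <<'E'
from h import *
import json
p=robot.camera_params("wrist"); json.dump({k:np.array(v).tolist() for k,v in p.items()},open("w3.json","w"))
save("wrist","w3.png",(300,150,512,290),3); t=robot.grab_frame("top")[...,::-1]
cv2.imwrite("pics/raw_t3.png",t)
E
python3 ang.py w3 "(380,185,490,260)" "(290,185,380,265)"
```

```text
t 11.58 pos [0.478  0.0621 0.0992] phi 180.4 theta 3.9 R 0.0453 Ft 0.81 Fr 1.41 Fz 12.8 w 0.219
boss px [345.21973094 243.44529148] 2230 C [0.52209302 0.06281071] line ang mean -1.809117091001661 outer -1.366730280377036 axis 0.7290411831308541 rmax 0.06139180852845639 351  ptr ang all -2.2150115998214477 tip -1.3172740722529555 rmin 0.06489980784548895 289
```

View pics/w3.png

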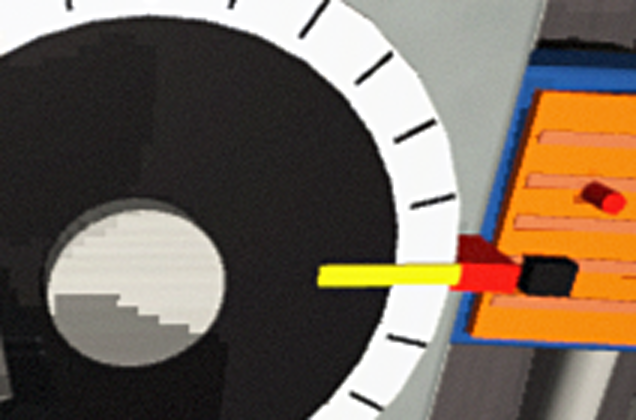

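The crop shows the line (outer end at crop (460,274)) nearly in line with the pointer's bright top (458–520, 265–292). The dark red above it is the pointer's side face, which biased my mask. I'll fix the centre and the mask.

```bash
cat > ang2.py <<'E'
from h import *
import json,sys
from scipy.optimize import least_squares
def circ(tag,lo,hi):
    P=json.load(open(tag+".json")); im=cv2.imread("pics/raw_"+tag+".png"); g=cv2.GaussianBlur(cv2.cvtColor(im,cv2.COLOR_BGR2GRAY).astype(np.float32),(0,0),.7)
    hsv=cv2.cvtColor(im,cv2.COLOR_BGR2HSV);H,S,V=[hsv[...,i].astype(int) for i in range(3)]
    C0=np.array([.5225,.0615]); pts=[]
    rr=np.arange(.038,.060,.0002)
    for a in np.radians(np.arange(lo,hi,2)):
        px=np.array([proj("wrist",[*(C0+r*np.array([np.cos(a),np.sin(a)])),.081],P) for r in rr]).astype(np.float32)
        v=cv2.remap(g,px[:,:1],px[:,1:],cv2.INTER_LINEAR)[:,0]; d=v[5:]-v[:-5]; i=d.argmax()
        if d[i]>60: pts.append(C0+rr[i+2]*np.array([np.cos(a),np.sin(a)]))
    pts=np.array(pts); s=least_squares(lambda q:np.hypot(*(pts-q[:2]).T)-q[2],[*C0,.05],loss="soft_l1",f_scale=.0003).x; C=s[:2]
    f=lambda m,z:np.array([ray("wrist",x,y,z,P)[:2] for y,x in zip(*np.nonzero(m))])-C
    box=np.zeros(V.shape,bool); box[180:275,230:490]=1
    L=f(box&(H>20)&(H<35)&(S>120)&(V>90),.081); L=L[(np.hypot(*L.T)<.066)&(np.hypot(*L.T)>.03)]
    Rd=f(box&((H<6)|(H>172))&(S>150)&(V>175),.074); Rd=Rd[(np.hypot(*Rd.T)>.06)&(np.hypot(*Rd.T)<.075)]
    A=lambda q:np.degrees(np.arctan2(q[:,1],q[:,0])).mean()
    print(tag,"n",len(pts),"C",s.round(4),"line",A(L).round(2),len(L),"r",np.hypot(*L.T).max().round(4),"ptr",(A(Rd).round(2),len(Rd),np.hypot(*Rd.T).min().round(4)) if len(Rd) else None)
for a in sys.argv[1:]: circ(a,-30,150)
E
python3 ang2.py w1 w2 w3; python3 - <<'E'
from h import *
import json
p=json.load(open("w3.json")); print(proj("wrist",[.6,.06,.05],p))
E
```

```text
w1 n 90 C [0.5224 0.0614 0.0493] line -99.62 95 r 0.0616 ptr (np.float64(-3.39), 60, np.float64(0.0644))
w2 n 87 C [0.5219 0.0612 0.0493] line 10.64 374 r 0.0617 ptr (np.float64(-3.32), 156, np.float64(0.0653))
w3 n 87 C [0.5218 0.0612 0.0493] line 0.16 351 r 0.0616 ptr (np.float64(-3.34), 128, np.float64(0.0658))
[450.615985   220.61119968]
```

```bash
python3 -m pendant '[{"fingers":1.5,"offset":[0,0.14,0.1],"twist":0},{"fingers":1.5,"offset":[0.01,0.13,0],"twist":0},{"fingers":1.5,"offset":[0,0,0],"twist":0},{"fingers":1.5,"offset":[0,0,0],"twist":0}]' >/dev/null;  python3 st.py
cat > shot.py <<'E'
from h import *
import json,sys
n=sys.argv[1]; p=robot.camera_params("wrist"); json.dump({k:np.array(v).tolist() for k,v in p.items()},open(n+".json","w")); cv2.imwrite("pics/raw_"+n+".png",robot.grab_frame("wrist")[...,::-1])
E
python3 shot.py w4; python3 ang2.py w4
```

```text
t 12.02 pos [0.4779 0.0648 0.0993] phi 176.9 theta 0.4 R 0.0454 Ft 2.26 Fr -3.11 Fz 5.7 w 0.213
w4 n 87 C [0.5219 0.0612 0.0493] line -3.17 337 r 0.0616 ptr (np.float64(-3.17), 142, np.float64(0.0653))
```

```bash
python3 -m pendant '[{"fingers":4.5,"offset":[0,0,0],"twist":0},{"fingers":4.5,"offset":[0,0,0],"twist":0},{"fingers":4.5,"offset":[0,0,0],"twist":0},{"fingers":4.5,"offset":[0,0,0],"twist":0},{"fingers":4.5,"offset":[0,0,0],"twist":0}]' >/dev/null;  python3 st.py; python3 shot.py w5; python3 ang2.py w5
```

```text
t 12.48 pos [0.4766 0.0652 0.0982] phi 176.6 theta 0.1 R 0.0468 Ft -0.56 Fr -1.33 Fz 0.1 w 0.529
w5 n 87 C [0.5219 0.0612 0.0493] line -3.21 339 r 0.0617 ptr (np.float64(-3.18), 145, np.float64(0.0655))
```

Line and pointer still agree to within 0.1°. Now I'll raise the tool straight up and look again.

```bash
python3 -m pendant '[{"fingers":4.5,"offset":[0,0,1],"twist":0},{"fingers":4.5,"offset":[0,0,2],"twist":0},{"fingers":4.5,"offset":[0,0,3],"twist":0},{"fingers":4.5,"offset":[0,0,3],"twist":0},{"fingers":4.5,"offset":[0,0,3],"twist":0},{"fingers":4.5,"offset":[0,0,2],"twist":0},{"fingers":4.5,"offset":[0,0,0],"twist":0},{"fingers":4.5,"offset":[0,0,0],"twist":0}]'; python3 shot.py w6; python3 ang2.py w6; python3 - <<'E'
import cv2; cv2.imwrite("pics/w6v.png",cv2.imread("pics/raw_w6.png"))
E
```

```text
time_s: 13.2
tool_pos: [0.4782, 0.0651, 0.2412]
ee_rot: [0.001, 0.707, 0.707, 0.001]
wrist_force: [-1.0, -0.8, -1.3]
gripper_width: 0.528
w6 n 87 C [0.5222 0.0613 0.0492] line -5.23 37 r 0.0612 ptr (np.float64(-5.33), 15, np.float64(0.0656))
```

View pics/w6v.png

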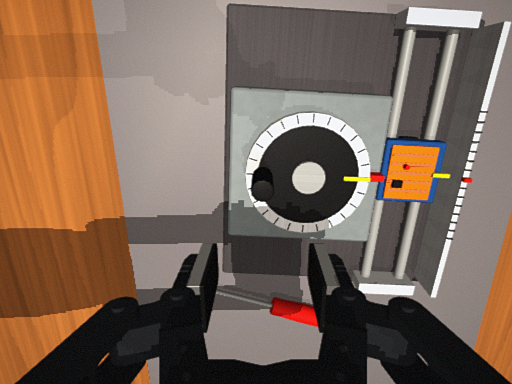

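The picture shows the dial line (345–370,179) running into the pointer (370–384,178), the arrow tip at (449,176) and the mark at (467,180). One last check on arrow against mark.

```bash
sed -i 's/box\[180:275/box[150:275/' ang2.py; python3 ang2.py w6; python3 - <<'E'
from h import *
import json
W=json.load(open("w6.json")); a=np.radians(-3.2); ey=np.array([-np.sin(a),np.cos(a)])
W1=json.load(open("w1.json"))
m,e=tri([(W,464,180),(W1,411,217.5)]); print("mark",m,e)
A=ray("wrist",449,176,.0485,W)
C=np.array([.5222,.0613]);print("arrow y",(A[:2]-C)@ey,"mark y",[(ray("wrist",464,180,z,W)[:2]-C)@ey for z in(.05,.058,.065)],(m[:2]-C)@ey)
s=robot.state(); print(s["time_s"],s["qvel"].round(3))
E
```

```text
w6 n 87 C [0.5222 0.0613 0.0492] line -3.32 116 r 0.0612 ptr (np.float64(-3.36), 61, np.float64(0.0648))
mark [0.68439276 0.05389928 0.06872913] [np.float64(0.000831622241302312), np.float64(0.0008316222413023371)]
arrow y -0.0007424095033286033 mark y [np.float64(-0.003967092798353344), np.float64(-0.001831681744243042), np.float64(3.6802928103481496e-05)] 0.0016646587334260274
13.25 [ 0.001  0.022  0.034  0.    -0.005  0.001]
```

```bash
python3 -c "
from station import robot
print(robot.close_job())"
```

```text
the job is handed in; nothing more can be done
None
```

The carriage is back at the red mark, with the wheel's play taken up clockwise. The handle is released and the job is handed in, about 13 s into the 58 s allowed.

- **Finding the stop:** I wound the handle counter-clockwise past the mark. The running force was about 3 N, and the stop came up about 121° past the mark. There the force rose to 7 and then 9.5 N, and about 8 N remained at rest. That is roughly 6.5 N above running, well short of forcing it.
- **Winding back:** I wound clockwise only, with no reversal, to the mark. Then I opened the fingers and lifted straight up 14 cm.
- **Dial check:** The dial line is at −3.3° and the red pointer at −3.4°. They agreed to within about 0.1° before release, after release and after lifting clear.
- **Arrow check:** The arrow measures 0.7 mm from the wheel-axis line the mark should lie on. The mark itself was harder to place: depending on its assumed height it measures between −4 and +2 mm. That check is therefore only rough, and I relied on the dial.
- **Bystanders:** The arm's path stayed clear of the jar, screwdriver and multimeter. I did not measure their positions again at the end.

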